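Change the sample on the inspection stage

ROBOT

A 6-joint arm with a two-finger parallel gripper is mounted at the origin on the work surface. World frame = base frame: x ahead of the robot, y to its left, z up, the work surface at z = 0. Lengths are in mm, angles in rad, forces in N, time in s.
With the tool pointing down it reaches from about 350 to 875 mm from the base axis. Payload 4.2 kg.
Tool frame: the origin (TCP) lies midway between the tips of the shut fingers; the grasp point (between the pads) lies 19 mm behind it (arm.tcp_to_grasp is the distance from the TCP to the grasp point, in mm); z points along the fingers, y is the line along which they close (so a half turn about z gives the same grasp; the last joint's range is limited). The gripper opens to 85 mm and grips with 20 to 120 N. Pads are 22 mm wide; open, the fingers measure 114 mm over their backs; the gripper's body (76 mm by 85 mm) begins 54 mm behind the grasp point. The pads swing forward as they close: fully open they stand 13 mm farther back than shut.
Start: joints at [-0.986, 0.385, 0.008, 0, -1.194, -0.259], TCP at [200.057, -592.095, 204.012] pointing down, gripper open.
Joint ranges: [-3.14, 3.14], [-1.21, 2.06], [-1.07, 1.41], [-3.16, 2.05], [-2.99, -0.16], [-3.1, 3.1]. Speed limits (rad/s): [2.79, 2.79, 3.14, 3.14, 3.14, 3.14].

INTERFACE

Orientations are given as a unit quaternion [x, y, z, w].
In Python, from bench import arm, imaging, job, models gives the robot as it stands.
- The arm moves only by the tool arm_command, never from a script. Its argument "rows" is a list of rows, each an object with "grip": the opening, from 0 (shut) to 1 (fully open); "linear": the shift along the tool's x, y, z in mm, a list of three; "rot": the turn, a rotation vector about the tool's x, y, z in rad, a list of three. In form: [{"grip": grip, "linear": [tx, ty, tz], "rot": [rx, ry, rz]}, ...]. A call has 1 to 10 rows; each row is the pose to reach, as a shift and turn from the pose commanded when the call began, along the tool's axes at that moment; what a row does not reach only later rows make up. A row lasts 1/8 s, in which the tool goes at most 62.5 mm and 10.7 degrees, less where a joint would pass 70% of its speed; a pose out of reach is approached as far as the arm can. A call with a gripper value outside its range is refused whole. The fingers move at their own pace and stop on an object; the grip force is fixed at half the most. Time passes only in rows, so rows that repeat a pose let the fingers close. It gives the time, the measured TCP pose, the force, the opening and the grip force at its end, in the units of the state.
- arm.read_state(): the state, without advancing time (a new reading comes with each control period).
- imaging.get_image(name): name is "scene" or "side" or "wrist"; returns a dict with "frame" (384x512x3 uint8, red, green, blue), "fx", "fy", "cx", "cy" (pixels), "k1" (the pictures are not rectified: a ray, as slopes to the right and down, at radius r is drawn at 1 + k1 r^2 times it, then the intrinsics apply), "extrinsics" (4x4, takes a point from world to camera coordinates); the wrist camera has in their place "T_tool_cam" (4x4, takes a point from camera to tool coordinates, whose origin is the TCP and whose axes are the flange's). Camera axes: x right, y down, z forward; pixel columns grow to the right and rows downward; lengths in mm; the calibration is good to about 2 mm. A picture is of the moment at which its call begins: read the wrist's pose just before it. There is no depth.
- job.job_done(): hands the job in; it is judged then, once.
Trained networks look in a picture, given as the dict that the camera call returned (one of the last four; its "shot" number tells which), for a name from the list of things; names that differ only in an ending like _2 or _b are one class to them, and where a whole thing is asked for, a point or a joint stands for the part that bears it (a point fixed in the world has none). Each returns a list of dicts, best first, with "score" (0 to 1); they miss things now and then, are a little off and sometimes report something else, mostly with a low value. They report only what shows in the picture. A call takes as long as a camera call. They do not tell look-alikes from the thing itself.
- models.spot_in(picture, query): "rect" ([left, top, right, bottom] in pixels, round what is visible of it).
- models.tip_of(picture, query): "pixel" ([column, row] in pixels: a listed point, or the origin of a listed thing).
The state is a dict: "clock": time; "joints": joint angles; "joint_vel": joint speeds; "joint_efforts": joint torques, N m; "position": TCP position; "ee_rot": TCP orientation; "contact_force": force on the tool from outside, world axes, zero at the start; "wrist_torque": the same for the moment, N m; "gripper_width": finger opening in mm; "grasp_force": force on a finger pad.
Only numpy, scipy, OpenCV 4.12 (cv2) and the standard library are available. Lean on these libraries where they do the work, as an engineer would, in place of code of your own. Each camera call takes 0.05 s, during which the arm holds its last target. There are 200 camera calls.

TASK

Take the round wafer puck off the square stage and set it centrally on the round cooling plate. Then build up the new sample centrally on the square stage: the riser first, stub upwards, the spacer ring over its stub, and the square chip tray, chips up, centred flat on the ring. Set all four parts down without dropping them, and leave the bottle, the objective lens and the jar where they are.

Things in the scene. Friction and masses are not known exactly. Their poses are not given: they have to be found in the camera images.
- stage: Fixed square stage: aluminium base 120 x 120 mm, 12 mm thick, with a dark square top 108 x 108 mm bearing a white cross that marks its centre. Flat top 20 mm above the table. Origin at the centre of its underside (on the table), z up, x and y along its sides. It stands left or right of the middle, turned a little.
- cooler: Fixed round cooling plate: black foot 110 mm in diameter, flat bare-metal top 100 mm in diameter, 14 mm above the table. Origin at the centre of its underside (on the table), z up. It stands on the other side from the stage.
- wafer_puck: Loose round aluminium puck, 56 mm diameter, 12 mm thick, with a dark wafer with small green dies on its top; 0.06 to 0.11 kg. At the start it lies on the stage, up to 15 mm off centre. Origin at the centre of its underside, z up.
- riser: Loose dark metal riser standing on the table: cylinder 60 mm diameter and 28 mm high, with a bright central stub 22 mm in diameter rising 8 mm above that shoulder (36 mm in all); 0.16 to 0.3 kg. Origin at the centre of its underside, z up.
- spacer: Loose plain dark steel ring lying flat on the table: outer diameter 56 mm, hole 30 mm, 14 mm high; about 0.07 kg. It goes over the riser's stub (4 mm play all round) and rests on the shoulder. Origin at the centre of its underside, z up.
- chip_tray: Loose square black plate 46 x 46 mm, 12 mm thick, with nine green square chips on its top; about 0.06 kg. Lies on the table, turned up to 40 degrees. Origin at the centre of its underside, z up, x and y along its sides.
- bottle: Bystander: amber glass bottle standing on the table, 52 mm diameter, 95 mm high, origin at the centre of its underside. Leave alone.
- objective: Bystander: microscope objective lens standing on the table, black barrel 34 mm diameter, 28 mm high, with a brass end 28 mm in diameter, 44 mm high in all, origin at the centre of its underside. Leave alone.
- jar: Bystander: small glass jar with a white cap standing on the table, 52 mm diameter, 50 mm high, origin at the centre of its underside. Leave alone.
There are look-alikes about, which are no part of the job. Leave any green or orange look-alike of the cooler alone.

How it is judged (in metres and radians):
On the way, in this order (a step that is already met when the one before it is completed fails the run):
1. the wafer puck lies released on the cooling plate (horizontal distance between wafer_puck and cooler below 0.012 m and z of wafer_puck in the frame of cooler between 0.011 and 0.017 m and angle between wafer_puck's own z axis and vertical below 0.1 rad and contact force between wafer_puck and the fingers below 0.1 N and linear speed of wafer_puck below 0.03 m/s), for 0.2 s.
2. the riser stands released on the middle of the stage (horizontal distance between riser and stage below 0.01 m and z of riser in the frame of stage between 0.017 and 0.023 m and angle between riser's own z axis and vertical below 0.1 rad and contact force between riser and the fingers below 0.1 N and linear speed of riser below 0.03 m/s), for 0.2 s.
3. the spacer ring lies released over the riser's stub (horizontal distance between spacer and riser below 0.008 m and z of spacer in the frame of riser between 0.025 and 0.031 m and angle between spacer's own z axis and vertical below 0.1 rad and contact force between spacer and the fingers below 0.1 N and linear speed of spacer below 0.03 m/s), for 0.2 s.
4. the chip tray lies released on the spacer ring (horizontal distance between chip_tray and spacer below 0.008 m and z of chip_tray in the frame of spacer between 0.011 and 0.017 m and angle between chip_tray's own z axis and vertical below 0.1 rad and contact force between chip_tray and the fingers below 0.1 N and linear speed of chip_tray below 0.03 m/s), for 0.2 s.
At the end, for the whole second after the job is handed in: Puck flat on the cooling plate within 12 mm of its centre; riser on the stage within 10 mm of its centre; ring flat on the riser's shoulder round the stub; chip tray flat on the ring within 8 mm of its centre (heights within 3 mm, tilts under 0.1 rad). All upright, released, at rest (all of step 1 and all of step 2 and all of step 3 and all of step 4); the robot touches nothing.
It fails at once if a bystander (bottle, objective or jar) moved more than 20 mm (distance of any of bottle, objective, jar from where it was at the start of the episode above 0.02 m).
It fails at once if the round wafer puck dropped: moving faster than 0.7 m/s (a fall of 25 mm) with no finger on it (linear speed of wafer_puck above 0.7 m/s and contact force between wafer_puck and the fingers below 0.01 N).
It fails at once if the riser dropped: moving faster than 0.7 m/s (a fall of 25 mm) with no finger on it (linear speed of riser above 0.7 m/s and contact force between riser and the fingers below 0.01 N).
It fails at once if the spacer ring dropped: moving faster than 0.7 m/s (a fall of 25 mm) with no finger on it (linear speed of spacer above 0.7 m/s and contact force between spacer and the fingers below 0.01 N).
It fails at once if the square chip tray dropped: moving faster than 0.7 m/s (a fall of 25 mm) with no finger on it (linear speed of chip_tray above 0.7 m/s and contact force between chip_tray and the fingers below 0.01 N).
It also fails if it takes over 115 s, if anything falls off the work surface, if the arm or the gripper's body presses on something with over 40 N, if the wrist force passes 120 N, or if a joint passes its speed limit or range.

## Working session

There is one attempt and no reset: what is moved stays moved. The work goes in short steps, Python scripts to look and compute and a tool call to move; the robot and the scene stay as the last step left them, time stands still between calls to the robot, and variables do not carry over. Pictures are saved under pics/ and viewed, at most 14 in all, crops included, and the job is handed in when it is done.

Besides the shell and the picture viewer there is one more tool, called after "Call:" as a command line: name --argument value ..., lists and objects as JSON in quotes. arm_command: Moves the arm, as the interface text tells. Its arguments: {"type":"object","properties":{"rows":{"type":"array"}},"required":["rows"]}

```bash
mkdir -p pics; cat > h.py <<'E'
import sys; sys.path.insert(0,'.')
import numpy as np, cv2
from bench import arm, imaging, job, models
from scipy.spatial.transform import Rotation as R
def shot(n):
    s=arm.read_state(); p=imaging.get_image(n)
    if n=='wrist':
        T=np.eye(4); T[:3,:3]=R.from_quat(s['ee_rot']).as_matrix(); T[:3,3]=s['position']
        p['c2w']=T@np.array(p['T_tool_cam'])
    else: p['c2w']=np.linalg.inv(np.array(p['extrinsics']))
    return p
def save(p,f): cv2.imwrite('pics/'+f,cv2.cvtColor(p['frame'],cv2.COLOR_RGB2BGR))
def ray2z(p,uv,z):
    d=np.array([(uv[0]-p['cx'])/p['fx'],(uv[1]-p['cy'])/p['fy']]); s=d.copy()
    for _ in range(20): s=d/(1+p['k1']*(s@s))
    v=p['c2w'][:3,:3]@np.array([s[0],s[1],1]); o=p['c2w'][:3,3]
    return (o+v*(z-o[2])/v[2])[:2]
def proj(p,X):
    c=np.linalg.inv(p['c2w'])@np.append(X,1); s=c[:2]/c[2]; s=s*(1+p['k1']*(s@s))
    return np.array([p['fx']*s[0]+p['cx'],p['fy']*s[1]+p['cy']])
E
python3 - <<'E'
from h import *
ps={}
for n in ['scene','side']:
    p=shot(n); save(p,n+'0.png')
    print(n,p['c2w'][:3,3].round())
    for q in ['stage','cooler','wafer_puck','riser','spacer','chip_tray','bottle','objective','jar']:
        for r in models.tip_of(p,q)[:3]:
            print(n,q,round(r['score'],2),np.round(r['pixel']),ray2z(p,r['pixel'],20 if q=='wafer_puck' else 0).round())
p=shot('wrist'); print(p['T_tool_cam']);print(arm.read_state())
E
```

```text
scene [973. 670. 802.]
scene stage 0.59 [214. 128.] [ 449. -273.]
scene cooler 0.97 [381. 213.] [309. 248.]
scene cooler 0.87 [304. 209.] [448. 129.]
scene cooler 0.85 [394. 290.] [445. 412.]
scene wafer_puck 0.78 [214. 122.] [ 448. -275.]
scene riser 0.89 [206. 185.] [592. -84.]
scene spacer 0.71 [270. 184.] [461.   9.]
scene chip_tray 0.58 [237. 225.] [605.  75.]
scene chip_tray 0.4 [171. 234.] [744.   8.]
scene bottle 0.56 [131. 159.] [ 705. -293.]
scene objective 0.75 [174. 233.] [737.   9.]
scene objective 0.51 [337. 253.] [473. 274.]
scene objective 0.19 [238. 226.] [605.  78.]
scene jar 0.75 [170. 234.] [746.   5.]
scene jar 0.64 [264. 318.] [700. 307.]
side [ 137. 1125.  905.]
side stage 0.68 [307. 168.] [ 462. -265.]
side cooler 0.87 [278. 237.] [437. 131.]
side cooler 0.85 [236. 308.] [448. 421.]
side wafer_puck 0.6 [312. 163.] [ 451. -273.]
side wafer_puck 0.18 [207. 192.] [717.  29.]
side riser 0.48 [258. 187.] [585. -86.]
side spacer 0.63 [282. 210.] [467.   5.]
side bottle 0.5 [253. 153.] [ 681. -289.]
side objective 0.73 [207. 192.] [730.   4.]
side jar 0.84 [169. 254.
[... 330 characters left out ...]
1,  3.84682239e-01,  7.92580156e-03,  2.68787809e-05,
       -1.19400972e+00, -2.58650375e-01]), 'joint_vel': array([ 1.42717202e-04,  7.83503046e-05, -7.41769335e-04,  1.13336217e-04,
        5.46940276e-04, -1.85109270e-03]), 'joint_efforts': array([-5.09638703e-04, -3.92098546e+01,  1.88622236e+01,  4.19065118e+00,
       -4.27132481e-04,  9.33179081e-06]), 'position': array([ 200.04552802, -592.11114317,  204.03692144]), 'ee_rot': array([-1.62150381e-01,  9.86766058e-01, -1.88753393e-05, -5.23194958e-06]), 'contact_force': array([ 0.00732144, -0.35096701,  0.6193895 ]), 'wrist_torque': array([-0.01435999, -0.0256277 , -0.02931223]), 'grasp_force': 0.0, 'gripper_width': 85.50733614110052}
```

```bash
ls; ls pics
```

```text
h.py
pics
scene0.png
side0.png
```

View pics/scene0.png

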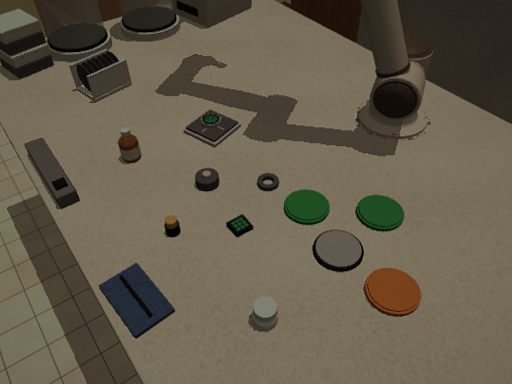

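```bash
python3 - <<'E'
import cv2
a=cv2.imread('pics/scene0.png')[170:330,250:450]
cv2.imwrite('pics/crop1.png',cv2.resize(a,None,fx=4,fy=3.75,interpolation=cv2.INTER_CUBIC)[:600])
E
```

```text
(no output)
```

View pics/crop1.png

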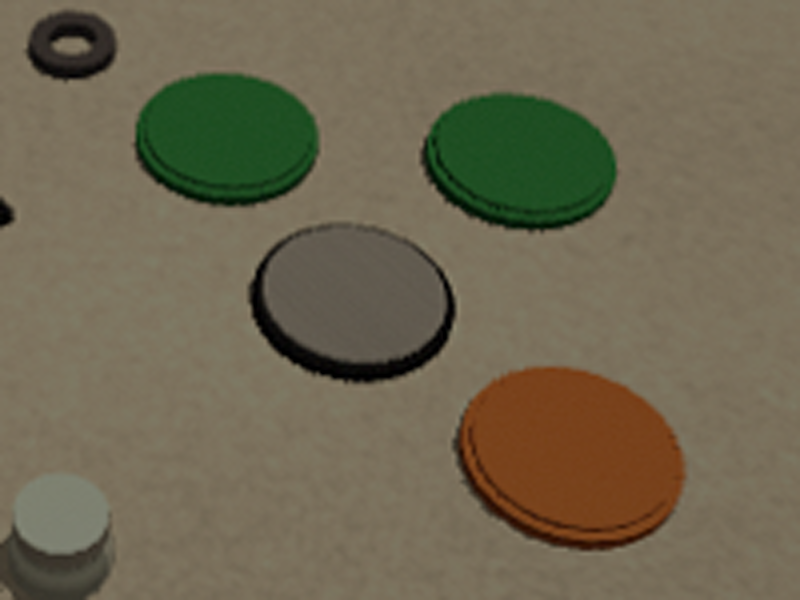

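The cooler candidates are green discs at (306,206) and (381,212), an orange disc at (393,291), and a bare-metal disc on a black foot at (338,249). Only (338,249) fits the description: bare metal top, black foot. The crop confirms it. The stage with the puck is at (212,126), riser (207,179), ring (268,182), tray (239,225), objective (172,226), jar (265,312) and bottle (130,146).

Next I move the wrist camera over the stage.

```bash
cat >> h.py <<'E'
def goal(x,y,z,yaw=None,base=None):
    """print shift & turn; yaw=world angle (deg) of tool x; returns new base (pos,Rot)"""
    if base is None:
        s=arm.read_state(); base=(np.array(s['position']),R.from_quat(s['ee_rot']))
    pos,Ro=base
    lin=Ro.inv().apply(np.array([x,y,z])-pos)
    if yaw is None: rot=np.zeros(3)
    else:
        c,s_=np.cos(np.radians(yaw)),np.sin(np.radians(yaw))
        G=R.from_matrix(np.array([[c,s_,0],[s_,-c,0],[0,0,-1]]))
        rot=(Ro.inv()*G).as_rotvec()
    print('lin',lin.round(1).tolist(),'rot',rot.round(3).tolist())
E
python3 - <<'E'
from h import *
p=shot('wrist'); print(p['fx'],p['fy'],p['cx'],p['cy'],p['k1'])
p=shot('scene'); print(ray2z(p,(338,246),14))
goal(425,-270,240,180)
goal(450,-40,330,180)
E
```

```text
286.1784567605136 286.1784567605136 255.56152225711656 191.6397351186188 -0.0014198308485663545
[468.09238768 267.85243592]
lin [-316.2, 233.2, -36.0] rot [0.0, 0.0, 0.326]
lin [-413.5, 443.1, -126.0] rot [0.0, 0.0, 0.326]
```

Call:
arm_command --rows '[{"grip":1,"linear":[-316,233,-36],"rot":[0,0,0.326]},{"grip":1,"linear":[-316,233,-36],"rot":[0,0,0.326]},{"grip":1,"linear":[-316,233,-36],"rot":[0,0,0.326]},{"grip":1,"linear":[-316,233,-36],"rot":[0,0,0.326]},{"grip":1,"linear":[-316,233,-36],"rot":[0,0,0.326]},{"grip":1,"linear":[-316,233,-36],"rot":[0,0,0.326]},{"grip":1,"linear":[-316,233,-36],"rot":[0,0,0.326]},{"grip":1,"linear":[-316,233,-36],"rot":[0,0,0.326]},{"grip":1,"linear":[-316,233,-36],"rot":[0,0,0.326]},{"grip":1,"linear":[-316,233,-36],"rot":[0,0,0.326]}]'

```text
clock: 2.4
position: [424.2, -270.9, 239.9]
ee_rot: [0.001, 1.0, 0.0, -0.0]
contact_force: [-0.2, -0.2, 0.4]
gripper_width: 85.5
grasp_force: 0.0
```

```bash
python3 - <<'E'
from h import *
p=shot('wrist'); save(p,'w1.png'); np.save('w1.npy',p['c2w']); print(arm.read_state()['position'])
for q,z in [('stage',0),('wafer_puck',20),('riser',0),('spacer',0),('chip_tray',0)]:
    for r in models.tip_of(p,q)[:2]: print(q,round(r['score'],2),np.round(r['pixel'],1),ray2z(p,r['pixel'],z).round(1))
E
```

```text
[ 424.24382815 -270.97404285  239.87440934]
stage 0.57 [253.4 179.8] [ 453.9 -275.1]
wafer_puck 0.62 [248.7 184.1] [ 455.2 -281.6]
spacer 0.67 [443.4 186.3] [464.1   7.5]
spacer 0.67 [247.6 186.3] [ 463.8 -283.8]
chip_tray 0.55 [475.5 272.2] [609.2  86.4]
```

View pics/w1.png

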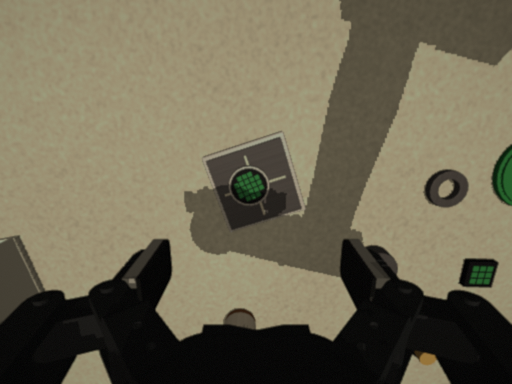

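The puck is at (249,185) on the stage, which is turned about 17°. I'll rectify the stage top for precise centres.

```bash
cat >> h.py <<'E'
def rect(p,cx,cy,z,half,ppm):
    """image with world +x down, +y right"""
    n=int(2*half*ppm); src=np.float32([proj(p,(cx+a*half,cy+b*half,z)) for a,b in [(-1,-1),(-1,1),(1,1),(1,-1)]])
    H=cv2.getPerspectiveTransform(src,np.float32([[0,0],[n,0],[n,n],[0,n]]))
    return cv2.cvtColor(cv2.warpPerspective(p['frame'],H,(n,n),flags=cv2.INTER_CUBIC),cv2.COLOR_RGB2BGR)
E
python3 - <<'E'
from h import *
p=shot('wrist')
a=rect(p,455,-278,20,75,4); cv2.imwrite('pics/r1.png',a)
b=rect(p,455,-278,32,40,8); hsv=cv2.cvtColor(b,cv2.COLOR_BGR2HSV)
m=cv2.inRange(hsv,(40,60,40),(85,255,255)); c=cv2.findNonZero(m).reshape(-1,2)
(u,v),r=cv2.minEnclosingCircle(c.astype(np.float32)); print('dies',455-40+c[:,1].mean()/8,-278-40+c[:,0].mean()/8,'enc',415+v/8,-318+u/8,r/8)
E
```

```text
dies 453.50755497389525 -281.1402324230505 enc 454.4386177062988 -281.3684997558594 21.368886947631836
```

View pics/r1.png

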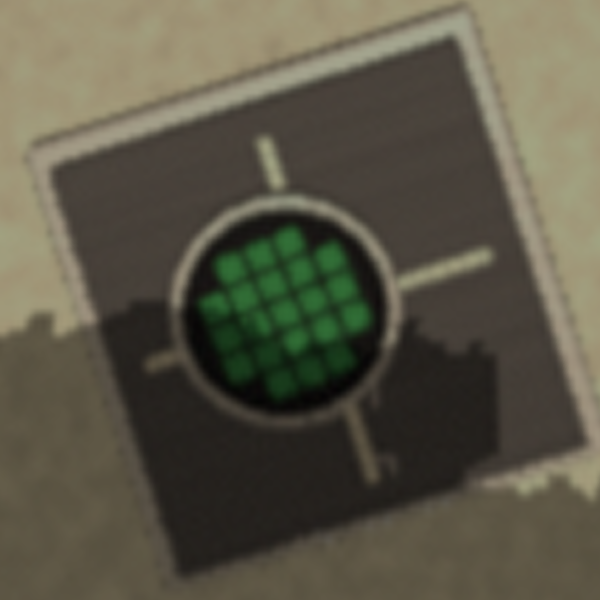

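Cross centre in the rectified view is (319,310), so the stage is at (457.5, -273.3), turned 17.3°. The puck is at about (454.3, -281.3). Descending on it.

Call:
arm_command --rows '[{"grip":1,"linear":[-30,-10,50],"rot":[0,0,0]},{"grip":1,"linear":[-30,-10,110],"rot":[0,0,0]},{"grip":1,"linear":[-30,-10,150],"rot":[0,0,0]},{"grip":1,"linear":[-30,-10,180],"rot":[0,0,0]},{"grip":1,"linear":[-30,-10,200],"rot":[0,0,0]},{"grip":1,"linear":[-30,-10,215],"rot":[0,0,0]},{"grip":1,"linear":[-30,-10,224],"rot":[0,0,0]},{"grip":1,"linear":[-30,-10,224],"rot":[0,0,0]}]'

```text
clock: 3.75
position: [454.8, -280.2, 15.8]
ee_rot: [0.0, 1.0, 0.0, -0.0]
contact_force: [0.5, 0.2, 0.4]
gripper_width: 85.1
grasp_force: 0.0
```

Call:
arm_command --rows '[{"grip":0,"linear":[0,0,0],"rot":[0,0,0]},{"grip":0,"linear":[0,0,0],"rot":[0,0,0]},{"grip":0,"linear":[0,0,0],"rot":[0,0,0]},{"grip":0,"linear":[0,0,0],"rot":[0,0,0]},{"grip":0,"linear":[0,0,0],"rot":[0,0,0]},{"grip":0,"linear":[0,0,0],"rot":[0,0,0]}]'

```text
clock: 4.5
position: [454.9, -280.2, 16.0]
ee_rot: [0.0, 1.0, 0.0, -0.0]
contact_force: [-0.1, -0.0, -0.9]
gripper_width: -0.0
grasp_force: 0.0
```

The fingers shut fully, so I look at what happened.

```bash
python3 - <<'E'
from h import *
p=shot('wrist'); q=shot('scene')
f=np.hstack([cv2.resize(p['frame'],(440,330)),cv2.resize(q['frame'][80:200,140:300],(360,330),interpolation=cv2.INTER_CUBIC)])
cv2.imwrite('pics/c2.png',cv2.cvtColor(f,cv2.COLOR_RGB2BGR)); print(arm.read_state())
E
```

```text
{'clock': 4.6, 'joints': array([-2.48372345e-01,  4.49014907e-01, -4.43763790e-01, -6.43097119e-06,
       -6.78055138e-01, -1.32260699e+00]), 'joint_vel': array([ 0.00112561,  0.00124597, -0.00070185, -0.00010621,  0.00058358,
        0.00012753]), 'joint_efforts': array([ 2.11999313e-04, -3.62712193e+01,  1.27227929e+01,  2.82688156e+00,
       -5.45050716e-04,  7.93555557e-06]), 'position': array([ 454.84632142, -280.21059415,   15.99842433]), 'ee_rot': array([ 9.40064205e-05,  9.99999995e-01,  6.56364547e-06, -1.76831446e-05]), 'contact_force': array([-0.06611863,  0.1760735 ,  0.5600199 ]), 'wrist_torque': array([-0.01312905,  0.00725837,  0.04425943]), 'grasp_force': 0.0, 'gripper_width': -0.14117051538094283}
```

View pics/c2.png

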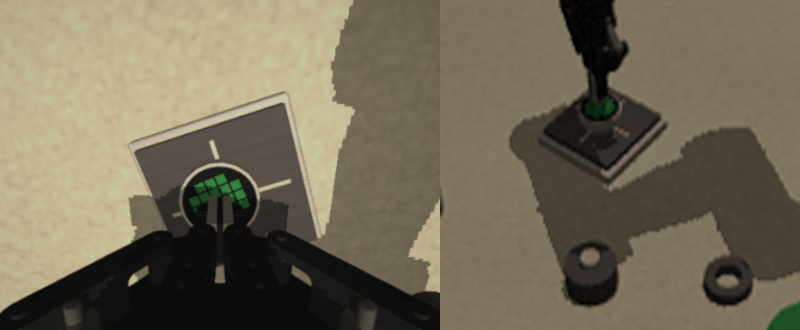

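```bash
python3 - <<'E'
from h import *
P=arm.read_state()['position']; fs=[]
for n in ['scene','side','wrist']:
    p=shot(n); f=p['frame'].copy(); z0=(proj(p,(454,-280,25))).astype(int); h=32 if n!='wrist' else 64
    k=8 if n!='wrist' else 4
    a=cv2.resize(f[z0[1]-h:z0[1]+h,z0[0]-h:z0[0]+h],None,fx=k,fy=k,interpolation=cv2.INTER_CUBIC)
    for z,c in [(16,(255,0,0)),(32,(255,255,0))]:
        u=(proj(p,(P[0],P[1],z))-z0+h+.5)*k; cv2.circle(a,tuple(int(i) for i in u),4,c,1)
    # puck circle expected at z=32 and stage square
    for zz,pts in [(32,[(454.3+28*np.cos(t),-281.3+28*np.sin(t)) for t in np.linspace(0,6.28,60)])]:
        for x,y in pts:
            u=(proj(p,(x,y,zz))-z0+h+.5)*k; cv2.circle(a,tuple(int(i) for i in u),1,(255,0,255),-1)
    fs.append(a[:,60:330] if 0 else cv2.resize(a,(266,266) if 0 else (400,400)))
f=np.hstack(fs[:2]); g=fs[2]
cv2.imwrite('pics/c3.png',cv2.cvtColor(cv2.resize(np.hstack(fs),(800,267)) if 0 else f,cv2.COLOR_RGB2BGR)); cv2.imwrite('pics/c4.png',cv2.cvtColor(g,cv2.COLOR_RGB2BGR))
E
```

```text
(no output)
```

View pics/c3.png

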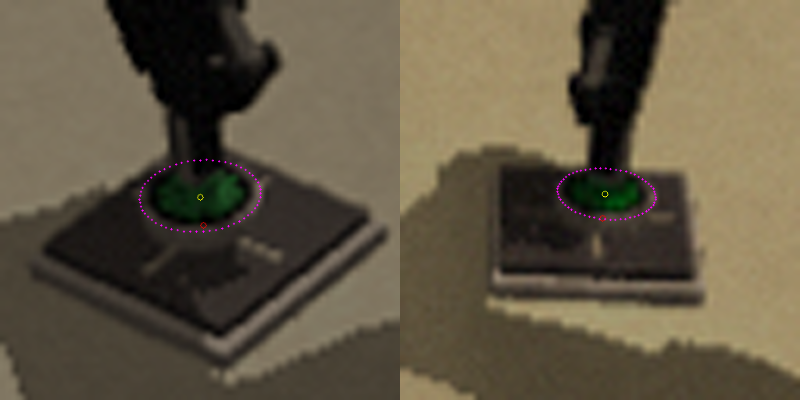

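View pics/c4.png

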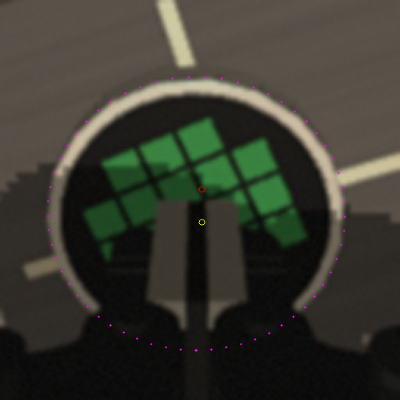

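The wrist and fixed cameras both show the shut tips about 8 mm above the puck top, at z≈40. So the real tips sit roughly 20+ mm behind the reported TCP. I'll check the constant, then retry lower.

```bash
python3 -c "
from h import *
print(arm.tcp_to_grasp,[a for a in dir(arm) if a[0]!='_'])"
```

```text
18.700000000000003 ['IKError', 'read_state', 'tcp_to_grasp']
```

Call:
arm_command --rows '[{"grip":1,"linear":[0,0,0],"rot":[0,0,0]},{"grip":1,"linear":[0,0,0],"rot":[0,0,0]},{"grip":1,"linear":[0,0,0],"rot":[0,0,0]},{"grip":1,"linear":[0,0,0],"rot":[0,0,0]},{"grip":1,"linear":[0,-1,5],"rot":[0,0,0]},{"grip":1,"linear":[0,-1,10],"rot":[0,0,0]},{"grip":1,"linear":[0,-1,13],"rot":[0,0,0]},{"grip":1,"linear":[0,-1,13],"rot":[0,0,0]}]'

```text
clock: 5.75
position: [454.6, -281.2, 2.6]
ee_rot: [0.0, 1.0, 0.0, -0.0]
contact_force: [-0.1, 0.7, -0.0]
gripper_width: 85.4
grasp_force: 0.0
```

```bash
python3 - <<'E'
from h import *
fs=[]
for n in ['scene','side']:
    p=shot(n); z0=proj(p,(454,-280,25)).astype(int)
    a=cv2.resize(p['frame'][z0[1]-32:z0[1]+32,z0[0]-32:z0[0]+32],(400,400),interpolation=cv2.INTER_CUBIC)
    for y in (-325,-238):
      for z,c in [(20,(255,0,0)),(30,(255,255,0)),(40,(0,255,255))]:
        u=(proj(p,(454.8,y,z))-z0+32.5)*400/64; cv2.circle(a,tuple(int(i) for i in u),3,c,1)
    fs.append(a)
cv2.imwrite('pics/c5.png',cv2.cvtColor(np.hstack(fs),cv2.COLOR_RGB2BGR))
E
```

```text
(no output)
```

View pics/c5.png

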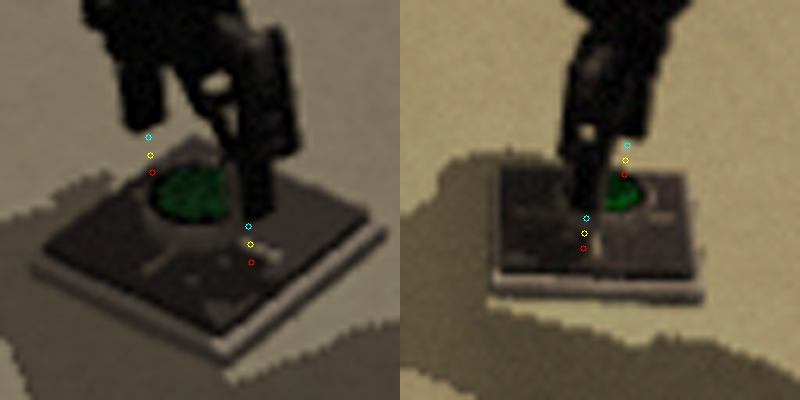

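The open tips are at z≈43 with TCP at 2.6, so the true tip offset is about 40 mm open and about 26 mm shut. Going 11 mm lower and closing.

Call:
arm_command --rows '[{"grip":1,"linear":[0,0,6],"rot":[0,0,0]},{"grip":1,"linear":[0,0,11],"rot":[0,0,0]},{"grip":1,"linear":[0,0,11],"rot":[0,0,0]},{"grip":0,"linear":[0,0,11],"rot":[0,0,0]},{"grip":0,"linear":[0,0,11],"rot":[0,0,0]},{"grip":0,"linear":[0,0,11],"rot":[0,0,0]},{"grip":0,"linear":[0,0,11],"rot":[0,0,0]},{"grip":0,"linear":[0,0,11],"rot":[0,0,0]},{"grip":0,"linear":[0,0,11],"rot":[0,0,0]}]'

```text
clock: 6.98
position: [455.3, -281.4, -7.2]
ee_rot: [-0.0, 1.0, -0.0, 0.001]
contact_force: [-1.0, 0.5, 6.1]
gripper_width: 53.3
grasp_force: 62.4
```

Call:
arm_command --rows '[{"grip":0,"linear":[0,0,-5],"rot":[0,0,0]},{"grip":0,"linear":[0,0,-15],"rot":[0,0,0]},{"grip":0,"linear":[0,0,-40],"rot":[0,0,0]},{"grip":0,"linear":[0,0,-80],"rot":[0,0,0]},{"grip":0,"linear":[0,0,-120],"rot":[0,0,0]},{"grip":0,"linear":[5,20,-140],"rot":[0,0,0]},{"grip":0,"linear":[10,60,-140],"rot":[0,0,0]},{"grip":0,"linear":[15,110,-140],"rot":[0,0,0]},{"grip":0,"linear":[20,165,-140],"rot":[0,0,0]},{"grip":0,"linear":[25,220,-140],"rot":[0,0,0]}]'

```text
clock: 8.22
position: [429.6, -59.7, 132.6]
ee_rot: [0.0, 1.0, 0.0, 0.001]
contact_force: [1.0, 0.0, -0.2]
gripper_width: 53.1
grasp_force: 63.0
```

Call:
arm_command --rows '[{"grip":0,"linear":[0,55,0],"rot":[0,0,0]},{"grip":0,"linear":[0,110,0],"rot":[0,0,0]},{"grip":0,"linear":[0,165,0],"rot":[0,0,0]},{"grip":0,"linear":[0,210,0],"rot":[0,0,0]},{"grip":0,"linear":[0,245,0],"rot":[0,0,0]},{"grip":0,"linear":[0,270,0],"rot":[0,0,0]},{"grip":0,"linear":[0,290,0],"rot":[0,0,0]},{"grip":0,"linear":[0,290,0],"rot":[0,0,0]},{"grip":0,"linear":[0,290,0],"rot":[0,0,0]}]'

```text
clock: 9.35
position: [429.7, 228.1, 131.9]
ee_rot: [0.0, 1.0, -0.0, -0.0]
contact_force: [-0.7, -0.4, -1.1]
gripper_width: 52.9
grasp_force: 63.0
```

```bash
python3 - <<'E'
from h import *
p=shot('wrist'); save(p,'w2.png'); print(arm.read_state()['position'],p['c2w'][:3,3])
print(proj(p,(468,268,14)))
E
```

```text
[429.7553245  227.9523879  131.98218772] [358.22932995 227.27238834 302.94946511]
[293.53935087 214.7810443 ]
```

View pics/w2.png

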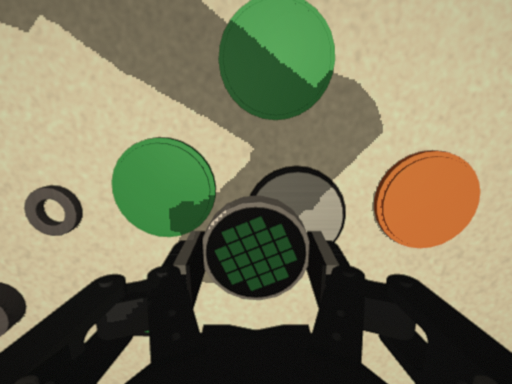

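The puck is held level at (256,248), and the cooler is partly visible, centred near (297,214). I'll fit its rim.

```bash
python3 - <<'E'
from h import *
from scipy.optimize import least_squares
q=shot('scene'); print('scene',ray2z(q,(338.9,248.4),14))
p=shot('wrist')
# black foot outer boundary (z~? use 7) : sample radial dark->bright at upper-right arc
g=cv2.cvtColor(p['frame'],cv2.COLOR_RGB2GRAY).astype(float)
pts=[]
for t in np.radians(np.arange(-150,30,4)):
    d=np.array([np.cos(t),np.sin(t)]); rr=np.arange(36,60,.25)
    v=cv2.remap(g.astype(np.float32),(297+rr*d[0]).astype(np.float32)[None],(214+rr*d[1]).astype(np.float32)[None],cv2.INTER_LINEAR)[0]
    i=v.argmin(); 
    if v[i]<30: 
        pts.append(ray2z(p,np.array([297,214])+rr[i]*d,12))
pts=np.array(pts); print(len(pts))
f=least_squares(lambda c:np.hypot(*(pts-c[:2]).T)-c[2],[468,268,52],loss='soft_l1'); print(f.x,np.abs(f.fun).mean())
E
```

```text
scene [471.09616118 273.87913021]
39
[470.47812747 269.35088891  52.99643667] 0.5988566027951847
```

Call:
arm_command --rows '[{"grip":0,"linear":[-41,43,30],"rot":[0,0,0]},{"grip":0,"linear":[-41,43,70],"rot":[0,0,0]},{"grip":0,"linear":[-41,43,105],"rot":[0,0,0]},{"grip":0,"linear":[-41,43,128],"rot":[0,0,0]},{"grip":0,"linear":[-41,43,138],"rot":[0,0,0]},{"grip":0,"linear":[-41,43,142],"rot":[0,0,0]},{"grip":0,"linear":[-41,43,144],"rot":[0,0,0]},{"grip":0,"linear":[-41,43,144.5],"rot":[0,0,0]},{"grip":0,"linear":[-41,43,144.5],"rot":[0,0,0]}]'

```text
clock: 10.62
position: [471.2, 272.1, -11.9]
ee_rot: [0.0, 1.0, 0.0, 0.0]
contact_force: [-0.4, -0.3, -1.0]
gripper_width: 52.8
grasp_force: 63.0
```

Call:
arm_command --rows '[{"grip":0,"linear":[0,-1,1],"rot":[0,0,0]},{"grip":0,"linear":[0,-1,1.5],"rot":[0,0,0]},{"grip":0,"linear":[0,-1,1.5],"rot":[0,0,0]}]'

```text
clock: 11.0
position: [471.2, 271.0, -13.2]
ee_rot: [-0.0, 1.0, 0.0, 0.0]
contact_force: [-1.3, 0.1, 5.3]
gripper_width: 53.1
grasp_force: 63.5
```

Call:
arm_command --rows '[{"grip":1,"linear":[0,0,0],"rot":[0,0,0]},{"grip":1,"linear":[0,0,0],"rot":[0,0,0]},{"grip":1,"linear":[0,0,0],"rot":[0,0,0]},{"grip":1,"linear":[0,0,0],"rot":[0,0,0]},{"grip":1,"linear":[0,0,-40],"rot":[0,0,0]},{"grip":1,"linear":[0,0,-100],"rot":[0,0,0]},{"grip":1,"linear":[0,0,-160],"rot":[0,0,0]},{"grip":1,"linear":[0,0,-200],"rot":[0,0,0]},{"grip":1,"linear":[0,0,-200],"rot":[0,0,0]}]'

```text
clock: 12.12
position: [472.6, 272.2, 190.1]
ee_rot: [-0.0, 1.0, 0.003, 0.003]
contact_force: [-0.0, 0.1, -0.9]
gripper_width: 85.5
grasp_force: 0.0
```

```bash
python3 - <<'E'
from h import *
p=shot('wrist')
b=rect(p,471,271,26,70,4); cv2.imwrite('pics/r3.png',b)
goal(560,-50,200)
E
```

```text
lin [-88.9, -321.1, -13.3] rot [0.0, 0.0, 0.0]
```

View pics/r3.png

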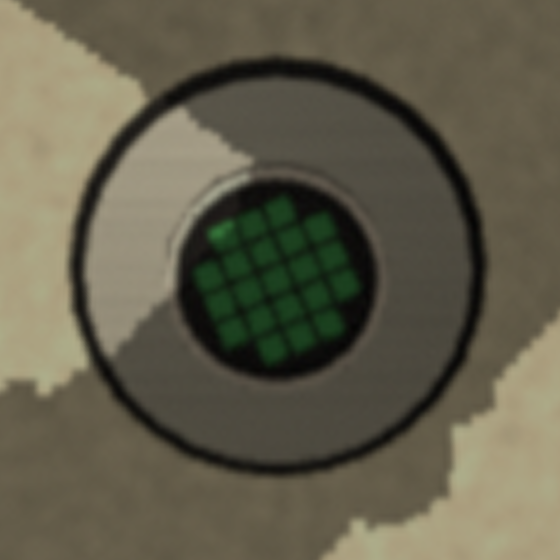

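The puck at (278,278) is well inside the plate at (280,266), about 3 mm off centre. Next, the view over the riser, ring and tray.

Call:
arm_command --rows '[{"grip":1,"linear":[-10,-50,-13],"rot":[0,0,0]},{"grip":1,"linear":[-25,-105,-13],"rot":[0,0,0]},{"grip":1,"linear":[-40,-160,-13],"rot":[0,0,0]},{"grip":1,"linear":[-55,-215,-13],"rot":[0,0,0]},{"grip":1,"linear":[-70,-270,-13],"rot":[0,0,0]},{"grip":1,"linear":[-80,-305,-13],"rot":[0,0,0]},{"grip":1,"linear":[-88,-321,-13],"rot":[0,0,0]},{"grip":1,"linear":[-88,-321,-13],"rot":[0,0,0]},{"grip":1,"linear":[-88,-321,-13],"rot":[0,0,0]}]'

```text
clock: 13.3
position: [558.5, -49.4, 198.3]
ee_rot: [-0.0, 1.0, 0.0, -0.001]
contact_force: [-0.3, -0.3, -0.1]
gripper_width: 85.4
grasp_force: 0.0
```

```bash
python3 - <<'E'
from h import *
p=shot('wrist'); save(p,'w3.png'); print(arm.read_state()['position'])
for q,z in [('stage',0),('riser',0),('spacer',0),('chip_tray',0),('objective',0)]:
    for r in models.tip_of(p,q)[:2]: print(q,round(r['score'],2),np.round(r['pixel'],1),ray2z(p,r['pixel'],z).round(1))
    for r in models.spot_in(p,q)[:1]: print(q,round(r['score'],2),np.round(r['rect'],1))
E
```

```text
[558.57969816 -49.21553275 198.61363452]
stage 0.4 [ 82.1 259.6] [ 696.6 -300.6]
stage 0.59 [  0.    9.3 136.6 147.2]
riser 0.82 [229.2 188.8] [590.2 -85.6]
riser 0.82 [201.5 165.8 249.5 214.6]
spacer 0.61 [301.7  88.2] [463.    5.7]
spacer 0.95 [278.4  64.3 327.8 114.3]
chip_tray 0.61 [353.5 197.2] [601.7  82.1]
chip_tray 0.94 [339.  182.9 377.9 220. ]
objective 0.63 [293.6 284.4] [737.3   6.3]
objective 0.83 [282.3 276.4 306.7 313.7]
```

View pics/w3.png

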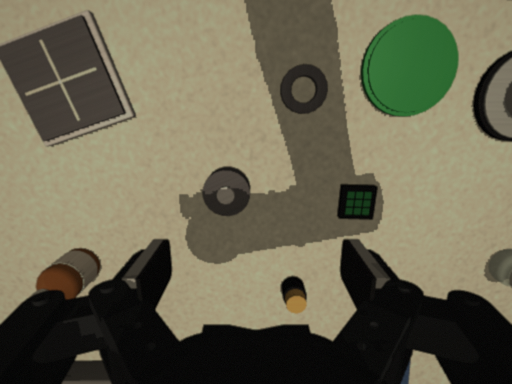

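The stage cross is at (62,80), riser (226,191), ring (304,89), tray (357,202), objective (294,293), bottle (70,272) and jar (500,266). I'll measure the parts by segmentation.

```bash
cat >> h.py <<'E'
def blob(b,m,cx,cy,half,ppm):
    n,l,st,c=cv2.connectedComponentsWithStats(m); 
    k=[i for i in range(1,n) if st[i,4]>40*ppm]
    ctr=b.shape[0]/2; i=min(k,key=lambda i:np.hypot(*(c[i]-ctr)))
    pts=cv2.convexHull(np.argwhere(l==i)[:,::-1].astype(np.int32))
    return pts.reshape(-1,2).astype(np.float32)
def w(u,cx,cy,half,ppm): return np.array([cx-half+u[1]/ppm,cy-half+u[0]/ppm])
E
python3 - <<'E'
from h import *
p=shot('wrist')
print('stage',ray2z(p,(62,82),20))
print('riser stub',ray2z(p,(226,195),36))
for nm,(cx,cy),z,th in [('riser',(590,-85),28,60),('spacer',(463,6),14,60),('tray',(602,82),12,45)]:
    b=rect(p,cx,cy,z,45,6); g=cv2.GaussianBlur(cv2.cvtColor(b,cv2.COLOR_BGR2GRAY),(5,5),0)
    cv2.imwrite(f'pics/m_{nm}.png',b)
    if nm=='tray':
        m=cv2.inRange(cv2.cvtColor(b,cv2.COLOR_BGR2HSV),(45,90,25),(85,255,255)); m=cv2.morphologyEx(m,cv2.MORPH_CLOSE,np.ones((25,25)))
        h=blob(b,m,cx,cy,45,6); r=cv2.minAreaRect(h); print(nm,'chips',w(r[0],cx,cy,45,6),np.array(r[1])/6,r[2])
        m=(g<th).astype(np.uint8); m|=cv2.inRange(cv2.cvtColor(b,cv2.COLOR_BGR2HSV),(45,90,25),(85,255,255))
        h=blob(b,m,cx,cy,45,6); r=cv2.minAreaRect(h); print(nm,w(r[0],cx,cy,45,6),np.array(r[1])/6,r[2])
    else:
        for t in (th-15,th,th+8):
            h=blob(b,(g<t).astype(np.uint8),cx,cy,45,6); c,r=cv2.minEnclosingCircle(h); print(nm,t,w(c,cx,cy,45,6),r/6)
f=np.hstack([cv2.resize(cv2.imread(f'pics/m_{n}.png'),(266,266)) for n in('riser','spacer','tray')]); cv2.imwrite('pics/m.png',f)
E
```

```text
stage [ 458.34142529 -273.16566307]
riser stub [588.80419473 -87.11142876]
riser 45 [591.         -87.41666667] 28.77367909749349
riser 60 [590.07234701 -87.37063344] 29.589759826660156
riser 68 [586.22432709 -86.49358114] 32.287671407063804
spacer 45 [464.80241394   5.37937927] 27.63581085205078
spacer 60 [464.85404968   5.43785604] 28.26128387451172
spacer 68 [465.06370544   5.57958984] 28.58985137939453
tray chips [605.96333313  84.41349284] [33.01050313 33.18931325] 1.3971812725067139
tray [604.07391866  82.34518433] [48.52563985 47.8707784 ] 1.3322198390960693
```

View pics/m.png

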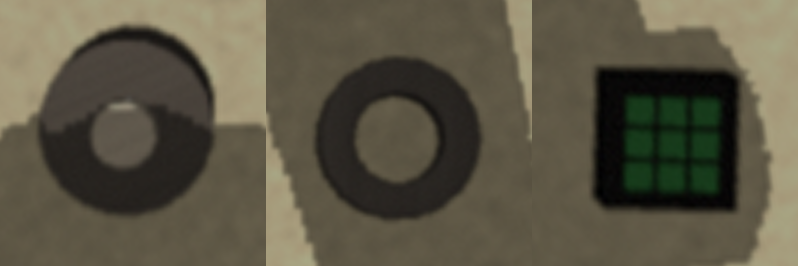

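Riser ≈ (588.5,-87), ring ≈ (464.8,5.4), tray ≈ (605.6,84) and nearly square to the axes. Stage re-measured at (458,-273). Grasping the riser.

Call:
arm_command --rows '[{"grip":1,"linear":[-30,-38,0],"rot":[0,0,0]},{"grip":1,"linear":[-30,-38,50],"rot":[0,0,0]},{"grip":1,"linear":[-30,-38,100],"rot":[0,0,0]},{"grip":1,"linear":[-30,-38,140],"rot":[0,0,0]},{"grip":1,"linear":[-30,-38,175],"rot":[0,0,0]},{"grip":1,"linear":[-30,-38,200],"rot":[0,0,0]},{"grip":1,"linear":[-30,-38,214],"rot":[0,0,0]},{"grip":1,"linear":[-30,-38,218],"rot":[0,0,0]},{"grip":1,"linear":[-30,-38,218],"rot":[0,0,0]}]'

```text
clock: 15.02
position: [589.5, -88.2, -18.4]
ee_rot: [-0.0, 1.0, -0.0, 0.001]
contact_force: [-0.6, 0.5, 1.6]
gripper_width: 85.0
grasp_force: 0.0
```

Call:
arm_command --rows '[{"grip":0,"linear":[0,0,0],"rot":[0,0,0]},{"grip":0,"linear":[0,0,0],"rot":[0,0,0]},{"grip":0,"linear":[0,0,0],"rot":[0,0,0]},{"grip":0,"linear":[0,0,0],"rot":[0,0,0]},{"grip":0,"linear":[0,0,0],"rot":[0,0,0]},{"grip":0,"linear":[0,0,0],"rot":[0,0,0]}]'

```text
clock: 15.78
position: [590.1, -88.0, -17.3]
ee_rot: [-0.0, 1.0, 0.0, 0.001]
contact_force: [-0.7, 1.1, 5.0]
gripper_width: 57.6
grasp_force: 64.8
```

Call:
arm_command --rows '[{"grip":0,"linear":[0,0,-5],"rot":[0,0,0]},{"grip":0,"linear":[0,0,-20],"rot":[0,0,0]},{"grip":0,"linear":[0,0,-50],"rot":[0,0,0]},{"grip":0,"linear":[10,-15,-75],"rot":[0,0,0]},{"grip":0,"linear":[35,-50,-80],"rot":[0,0,0]},{"grip":0,"linear":[65,-95,-80],"rot":[0,0,0]},{"grip":0,"linear":[95,-140,-80],"rot":[0,0,0]},{"grip":0,"linear":[120,-170,-80],"rot":[0,0,0]},{"grip":0,"linear":[131,-185,-80],"rot":[0,0,0]},{"grip":0,"linear":[131,-185,-80],"rot":[0,0,0]}]'

```text
clock: 17.02
position: [457.5, -274.0, 61.5]
ee_rot: [0.001, 1.0, -0.0, 0.0]
contact_force: [0.2, -0.4, -2.6]
gripper_width: 57.8
grasp_force: 64.7
```

```bash
python3 - <<'E'
from h import *
s=arm.read_state(); print(s['position'],s['gripper_width'],s['grasp_force'])
p=shot('wrist')
goal(459,-273.2,3.5,180)
X=proj(p,(458,-273.2,20));print(X)
cv2.imwrite('pics/h1.png',cv2.cvtColor(p['frame'],cv2.COLOR_RGB2BGR))
for r in models.tip_of(p,'riser')[:1]: print(r, ray2z(p,r['pixel'],s['position'][2]+17.3))
for r in models.spot_in(p,'riser')[:1]: print(r)
E
```

```text
[ 457.53034738 -273.96127529   61.52128794] 57.8004253039348 64.6537971496582
lin [-0.7, 0.2, 58.0] rot [-0.0, 0.001, -0.001]
[257.75436545 204.11453598]
{'pixel': [257.1, 232.6], 'score': 0.96} [ 455.56613791 -274.0003917 ]
{'rect': [196.3, 182.9, 318.9, 308.0], 'score': 0.68}
```

View pics/h1.png

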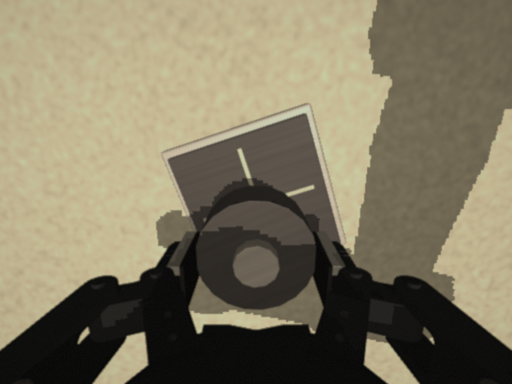

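The riser is held upright, its stub at (257,265), over the stage with the cross at (258,204) mostly hidden. I'll compute the riser's centre relative to the TCP.

```bash
python3 - <<'E'
from h import *
p=shot('wrist'); P=arm.read_state()['position']; z=P[2]+17.3
print(P, ray2z(p,(257,265),z+36), ray2z(p,(256,255),z+28))
b=rect(p,P[0],P[1],z+36,20,10); g=cv2.cvtColor(b,cv2.COLOR_BGR2GRAY); g=cv2.GaussianBlur(g,(9,9),0)
t,m=cv2.threshold(g,0,1,cv2.THRESH_OTSU); h=blob(b,m,0,0,20,10); print(t,w(cv2.minEnclosingCircle(h)[0],P[0],P[1],20,10),cv2.minEnclosingCircle(h)[1]/10)
E
```

```text
[ 458.81805403 -272.55247603   61.17405398] [ 456.87538129 -272.96060753] [ 456.10638991 -273.41600164]
69.0 [ 457.61741926 -273.66650191] 11.091824340820313
```

Call:
arm_command --rows '[{"grip":0,"linear":[-1,0,20],"rot":[0,0,0]},{"grip":0,"linear":[-1,0,36],"rot":[0,0,0]},{"grip":0,"linear":[-1,0,48],"rot":[0,0,0]},{"grip":0,"linear":[-1,0,54],"rot":[0,0,0]},{"grip":0,"linear":[-1,0,57],"rot":[0,0,0]},{"grip":0,"linear":[-1,0,58.5],"rot":[0,0,0]},{"grip":0,"linear":[-1,0,59.5],"rot":[0,0,0]},{"grip":0,"linear":[-1,0,59.5],"rot":[0,0,0]}]'

```text
clock: 18.23
position: [459.2, -273.3, 2.7]
ee_rot: [0.0, 1.0, -0.0, 0.001]
contact_force: [-1.2, 1.5, 5.4]
gripper_width: 57.7
grasp_force: 65.4
```

Call:
arm_command --rows '[{"grip":1,"linear":[0,0,0],"rot":[0,0,0]},{"grip":1,"linear":[0,0,0],"rot":[0,0,0]},{"grip":1,"linear":[0,0,0],"rot":[0,0,0]},{"grip":1,"linear":[0,0,0],"rot":[0,0,0]},{"grip":1,"linear":[0,0,-25],"rot":[0,0,0]},{"grip":1,"linear":[0,0,-70],"rot":[0,0,0]},{"grip":1,"linear":[0,0,-120],"rot":[0,0,0]},{"grip":1,"linear":[-1,40,-150],"rot":[0,0,0]},{"grip":1,"linear":[-2,80,-150],"rot":[0,0,0]},{"grip":1,"linear":[-3,130,-150],"rot":[0,0,0]}]'

```text
clock: 19.48
position: [462.0, -142.3, 152.1]
ee_rot: [0.001, 1.0, 0.0, 0.001]
contact_force: [0.2, 0.4, -0.4]
gripper_width: 85.1
grasp_force: 0.0
```

```bash
python3 - <<'E'
from h import *
s=arm.read_state(); print(s['position'])
p=shot('wrist'); cx,cy=464.8,5.4
b=rect(p,cx,cy,14,45,6); g=cv2.GaussianBlur(cv2.cvtColor(b,cv2.COLOR_BGR2GRAY),(5,5),0)
for t in (50,60):
    h=blob(b,(g<t).astype(np.uint8),cx,cy,45,6); c,r=cv2.minEnclosingCircle(h); print(w(c,cx,cy,45,6),r/6)
# riser on stage: stub at z=56
cx,cy=458,-273
b=rect(p,cx,cy,56,20,10); g=cv2.GaussianBlur(cv2.cvtColor(b,cv2.COLOR_BGR2GRAY),(9,9),0)
t,m=cv2.threshold(g,0,1,cv2.THRESH_OTSU); h=blob(b,m,0,0,20,10); c,r=cv2.minEnclosingCircle(h); print('stub',w(c,cx,cy,20,10),r/10,proj(p,(458,-273,56)))
goal(465,5.4,-24.5,180)
E
```

```text
[ 462.01404677 -142.31980773  152.0614276 ]
[463.66486816  -0.50730286] 27.204274495442707
[ 4.63788800e+02 -3.48626709e-01] 27.743418375651043
stub [ 458.21716156 -274.53722992] 10.976244354248047 [120.71271202 181.49472837]
lin [-3.5, 143.4, 176.6] rot [0.002, 0.001, 0.002]
```

```bash
python3 - <<'E'
from h import *
for k in range(2):
    s=arm.read_state(); print(s['position'],s['joint_vel'].round(3)[0])
    p=shot('wrist'); cx,cy=464.8,4
    b=rect(p,cx,cy,14,45,6); g=cv2.GaussianBlur(cv2.cvtColor(b,cv2.COLOR_BGR2GRAY),(5,5),0)
    h=blob(b,(g<60).astype(np.uint8),cx,cy,45,6); c,r=cv2.minEnclosingCircle(h); print(w(c,cx,cy,45,6),r/6)
for n in ('scene','side'):
    q=shot(n); r=models.spot_in(q,'spacer')[0]['rect']; print(n,ray2z(q,((r[0]+r[2])/2,(r[1]+r[3])/2),7))
E
```

```text
[ 461.67628888 -138.31940334  151.83751506] -0.073
[ 4.64221249e+02 -2.50000000e-01] 28.20629374186198
[ 461.79719901 -140.17819902  151.84063494] -0.058
[464.31849365  -0.69291687] 28.20777130126953
scene [458.9387861   14.57715793]
side [461.53557594   5.78131209]
```

Arm was still settling, so that reading is unreliable. I'll look from straight above the ring.

Call:
arm_command --rows '[{"grip":1,"linear":[20,50,0],"rot":[0,0,0]},{"grip":1,"linear":[20,100,0],"rot":[0,0,0]},{"grip":1,"linear":[20,130,20],"rot":[0,0,0]},{"grip":1,"linear":[20,145,40],"rot":[0,0,0]},{"grip":1,"linear":[20,145,40],"rot":[0,0,0]},{"grip":1,"linear":[20,145,40],"rot":[0,0,0]},{"grip":1,"linear":[20,145,40],"rot":[0,0,0]}]'

```text
clock: 20.7
position: [442.5, 1.1, 112.2]
ee_rot: [0.001, 1.0, 0.0, 0.001]
contact_force: [0.0, -0.2, -0.1]
gripper_width: 85.5
grasp_force: 0.0
```

```bash
python3 - <<'E'
from h import *
for k in range(2):
    s=arm.read_state(); print(s['position'],s['joint_vel'].round(3)[0])
    p=shot('wrist'); cx,cy=464.8,4
    b=rect(p,cx,cy,14,45,6); g=cv2.GaussianBlur(cv2.cvtColor(b,cv2.COLOR_BGR2GRAY),(5,5),0)
    for t in (45,60):
        h=blob(b,(g<t).astype(np.uint8),cx,cy,45,6); c,r=cv2.minEnclosingCircle(h); print(w(c,cx,cy,45,6),r/6)
cv2.imwrite('pics/ring.png',b)
goal(464.5,3,-24.5,180)
E
```

```text
[442.50322753   1.09571331 112.20229598] 0.005
[464.06382446   6.50907898] 27.331988016764324
[463.57899679   6.45961507] 28.40070343017578
[442.43567381   1.1543369  112.16830345] 0.003
[464.00890808   6.47092692] 27.457967122395832
[463.64662882   6.09357707] 28.423853556315105
lin [-22.0, 1.7, 136.6] rot [0.0, 0.001, -0.001]
```

Call:
arm_command --rows '[{"grip":1,"linear":[-21.5,5,40],"rot":[0,0,0]},{"grip":1,"linear":[-21.5,5,80],"rot":[0,0,0]},{"grip":1,"linear":[-21.5,5,110],"rot":[0,0,0]},{"grip":1,"linear":[-21.5,5,128],"rot":[0,0,0]},{"grip":1,"linear":[-21.5,5,136],"rot":[0,0,0]},{"grip":1,"linear":[-21.5,5,136.5],"rot":[0,0,0]},{"grip":1,"linear":[-21.5,5,136.5],"rot":[0,0,0]}]'

```text
clock: 21.68
position: [464.1, 7.0, -24.2]
ee_rot: [0.0, 1.0, 0.0, 0.001]
contact_force: [-0.3, 0.6, 0.2]
gripper_width: 85.2
grasp_force: 0.0
```

Call:
arm_command --rows '[{"grip":0,"linear":[0,0,0],"rot":[0,0,0]},{"grip":0,"linear":[0,0,0],"rot":[0,0,0]},{"grip":0,"linear":[0,0,0],"rot":[0,0,0]},{"grip":0,"linear":[0,0,0],"rot":[0,0,0]},{"grip":0,"linear":[0,0,0],"rot":[0,0,0]},{"grip":0,"linear":[0,0,0],"rot":[0,0,0]}]'

```text
clock: 22.42
position: [463.9, 7.0, -23.9]
ee_rot: [-0.0, 1.0, 0.0, 0.001]
contact_force: [-1.7, 0.5, 7.0]
gripper_width: 52.5
grasp_force: 62.0
```

Call:
arm_command --rows '[{"grip":0,"linear":[0,0,-5],"rot":[0,0,0]},{"grip":0,"linear":[0,0,-20],"rot":[0,0,0]},{"grip":0,"linear":[0,0,-50],"rot":[0,0,0]},{"grip":0,"linear":[0,-10,-90],"rot":[0,0,0]},{"grip":0,"linear":[10,-35,-110],"rot":[0,0,0]},{"grip":0,"linear":[20,-75,-110],"rot":[0,0,0]},{"grip":0,"linear":[30,-120,-110],"rot":[0,0,0]},{"grip":0,"linear":[40,-165,-110],"rot":[0,0,0]},{"grip":0,"linear":[50,-205,-110],"rot":[0,0,0]},{"grip":0,"linear":[55,-240,-110],"rot":[0,0,0]}]'

```text
clock: 23.68
position: [407.4, -234.5, 85.1]
ee_rot: [0.0, 1.0, 0.0, -0.0]
contact_force: [0.1, -0.6, -2.2]
gripper_width: 52.6
grasp_force: 63.0
```

Call:
arm_command --rows '[{"grip":0,"linear":[3,-25,0],"rot":[0,0,0]},{"grip":0,"linear":[5,-38,0],"rot":[0,0,0]},{"grip":0,"linear":[5,-41,0],"rot":[0,0,0]},{"grip":0,"linear":[5,-41,0],"rot":[0,0,0]},{"grip":0,"linear":[5,-41,0],"rot":[0,0,0]},{"grip":0,"linear":[5,-41,0],"rot":[0,0,0]},{"grip":0,"linear":[5,-41,0],"rot":[0,0,0]},{"grip":0,"linear":[5,-41,0],"rot":[0,0,0]}]'

```text
clock: 24.68
position: [403.4, -274.0, 85.1]
ee_rot: [-0.0, 1.0, 0.0, 0.0]
contact_force: [-0.4, 0.9, -0.6]
gripper_width: 52.3
grasp_force: 63.0
```

```bash
python3 - <<'E'
from h import *
s=arm.read_state(); print(s['position'],s['joint_vel'].round(3)[0],s['gripper_width'])
p=shot('wrist'); save(p,'w5.png'); P=s['position']
cx,cy=458,-274
b=rect(p,cx,cy,56,20,10); cv2.imwrite('pics/stub.png',b); g=cv2.GaussianBlur(cv2.cvtColor(b,cv2.COLOR_BGR2GRAY),(9,9),0)
t,m=cv2.threshold(g,0,1,cv2.THRESH_OTSU); h=blob(b,m,0,0,20,10); c,r=cv2.minEnclosingCircle(h); print('stub',w(c,cx,cy,20,10),r/10)
cx,cy=P[0],P[1]; z=P[2]+23.9+14
b2=rect(p,cx,cy,z,45,6); cv2.imwrite('pics/held.png',b2)
cv2.imwrite('pics/duo.png',np.hstack([b,cv2.resize(b2,(400,400))]))
E
```

```text
[ 403.42658854 -274.04878551   85.05190278] -0.004 52.25056147771789
stub [ 449.35 -274.45] 8.567681884765625
```

View pics/duo.png

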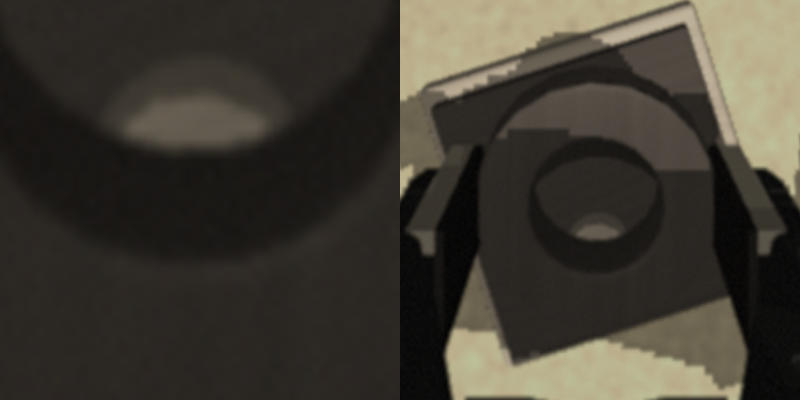

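The last picture shows the ring held level, its hole centred at (597,205), with the stub (bright arc) visible through it at (598,232). I'll cross-check the stub position against the stage corners in the same picture.

```bash
python3 - <<'E'
from h import *
P=np.array([403.427,-274.049,85.05]); p=shot('wrist'); print(arm.read_state()['position'])
z=P[2]+37.9
def pane(u,v,zt):
    x=P[0]-45+v/(400/90); y=P[1]-45+(u-400)/(400/90)
    return ray2z(p,proj(p,(x,y,z)),zt)
tl,tr,bl=[pane(*c,20) for c in [(432,105),(686,25),(513,363)]]
print(tl,tr,bl,'mid',(tr+bl)/2,'sides',np.linalg.norm(tr-tl),np.linalg.norm(bl-tl))
# stub in finer form: brightness arc within hole
g=cv2.GaussianBlur(cv2.cvtColor(rect(p,456,-274,56,20,10),cv2.COLOR_BGR2GRAY),(7,7),0)
pts=[]
for t in np.radians(np.arange(-150,-29,5)):
    rr=np.arange(80,135); q=np.array([g[int(np.clip(205-6+rr_*np.sin(t),0,399)),int(200-3+rr_*np.cos(t))] for rr_ in rr]).astype(float)
    i=np.gradient(cv2.GaussianBlur(q[None],(1,9),0)[0] if 0 else np.convolve(q,np.ones(7)/7,'same'))[6:-6].argmin()+6
    pts.append((197+rr[i]*np.cos(t),199+rr[i]*np.sin(t)))
pts=np.array(pts); from scipy.optimize import least_squares
f=least_squares(lambda c:np.hypot(*(pts-c[:2]).T)-110,[197,190],loss='soft_l1',f_scale=3); print('stub',456-20+f.x[1]/10,-294+f.x[0]/10,np.abs(f.fun).mean())
E
```

```text
[ 403.37999156 -274.17237042   85.02458365]
[ 420.89118023 -340.29292726] [ 388.96387834 -238.92374376] [ 523.85672881 -307.9665341 ] mid [ 456.41030358 -273.44513893] sides 106.27823844665177 107.92080378758808
stub 458.4603350721479 -274.1526317075573 2.3113072519232536
```

Call:
arm_command --rows '[{"grip":0,"linear":[-30,0.5,0],"rot":[0,0,0]},{"grip":0,"linear":[-50,0.5,0],"rot":[0,0,0]},{"grip":0,"linear":[-53,0.5,15],"rot":[0,0,0]},{"grip":0,"linear":[-53,0.5,30],"rot":[0,0,0]},{"grip":0,"linear":[-53,0.5,42],"rot":[0,0,0]},{"grip":0,"linear":[-53,0.5,47],"rot":[0,0,0]},{"grip":0,"linear":[-53,0.5,47],"rot":[0,0,0]},{"grip":0,"linear":[-53,0.5,47],"rot":[0,0,0]},{"grip":0,"linear":[-53,0.5,47],"rot":[0,0,0]}]'

```text
clock: 25.9
position: [456.7, -273.8, 38.5]
ee_rot: [0.0, 1.0, -0.0, 0.001]
contact_force: [-0.3, 0.7, -0.8]
gripper_width: 52.5
grasp_force: 63.0
```

```bash
python3 - <<'E'
from h import *
s=arm.read_state(); P=s['position']; print(P,s['joint_vel'].round(3)[0],s['contact_force'])
p=shot('wrist')
g=cv2.cvtColor(rect(p,P[0],P[1],56,24,2),cv2.COLOR_BGR2GRAY)
print('rows = x offset from TCP, cols = y offset -22..22 step 2 (plane z=56)')
for r in range(0,96,2): print(r/2-24,' '.join('%3d'%v for v in g[r,4:94:4]))
E
```

```text
[ 456.69796267 -273.81817758   38.54595496] -0.001 [-0.31503349  0.71803284 -0.81874518]
rows = x offset from TCP, cols = y offset -22..22 step 2 (plane z=56)
-24.0  61  29  69  83  84  84  51  47  46  42  40  41  42  44  53  84  83  81  81  81  40  34  88
-23.0  43  48  83  67  55  55  47  42  38  33  33  33  34  37  39  51  59  81  82  83  76  31  79
-22.0  32  75  84  62  47  41  35  31  32  34  34  34  32  34  32  33  50  76  83  84  82  54  65
-21.0  37  84  77  53  44  32  31  31  34  34  35  36  34  34  34  33  35  46  80  83  82  79  65
-20.0  66  83  70  44  31  31  33  34  34  40  43  41  36  33  33  31  31  32  64  77  81  83  48
-19.0  73  58  52  33  33  33  35  36  53  77  89  78  65  52  44  33  34  32  32  61  82  82  62
-18.0  69  45  36  33  31  40  57  76  90  93  92  93  91  91  85  75  42  34  34  41  80  82  78
-17.0  74  35  31  29  45  76  88  90  89  88  88  87  86  88  87  90  78  35  34  33  64  80  78
-16.0  77  31  34  37  74  88  88  86  87  87  86  85  84  85  81  84  90  77  45  33  35  76  79
-15.0  43  31  35  68  85  88  86  84  86  86  85  85  84  
[... 3019 characters left out ...]
7  27  32  44  43  43
17.0  45  43  35  26  26  34  43  43  43  42  43  43  43  43  42  42  33  26  28  34  44  43  43
18.0  44  43  38  25  24  26  38  43  43  43  44  43  43  43  43  39  27  27  28  37  44  43  44
19.0  44  43  40  25  25  25  27  42  43  43  43  43  42  42  41  31  26  29  28  41  46  43  43
20.0  45  43  42  25  27  26  23  29  38  42  43  43  40  39  31  26  27  28  29  44  45  43  43
21.0  45  43  42  31  25  25  25  25  28  33  36  36  33  30  26  26  27  28  31  46  45  44  43
22.0  45  43  42  37  26  27  26  26  27  27  29  25  26  26  27  27  27  28  40  46  45  43  43
23.0  43  43  42  42  27  24  26  26  26  26  25  26  27  26  28  28  27  29  44  44  45  45  43
```

The profile at z=56 puts the stub centre at (+1.3,-0.6) mm from the TCP and the hole centre at (+1.2,-0.9), so they are already aligned. Lowering.

Call:
arm_command --rows '[{"grip":0,"linear":[0,0.3,4],"rot":[0,0,0]},{"grip":0,"linear":[0,0.3,8],"rot":[0,0,0]},{"grip":0,"linear":[0,0.3,11],"rot":[0,0,0]},{"grip":0,"linear":[0,0.3,13],"rot":[0,0,0]},{"grip":0,"linear":[0,0.3,14],"rot":[0,0,0]},{"grip":0,"linear":[0,0.3,14.5],"rot":[0,0,0]},{"grip":0,"linear":[0,0.3,15],"rot":[0,0,0]},{"grip":0,"linear":[0,0.3,15],"rot":[0,0,0]}]'

```text
clock: 26.95
position: [456.2, -273.4, 24.2]
ee_rot: [-0.0, 1.0, -0.0, 0.0]
contact_force: [-2.1, 2.3, 6.7]
gripper_width: 51.9
grasp_force: 63.9
```

Call:
arm_command --rows '[{"grip":1,"linear":[0,0,0],"rot":[0,0,0]},{"grip":1,"linear":[0,0,0],"rot":[0,0,0]},{"grip":1,"linear":[0,0,0],"rot":[0,0,0]},{"grip":1,"linear":[0,0,0],"rot":[0,0,0]},{"grip":1,"linear":[0,0,-20],"rot":[0,0,0]},{"grip":1,"linear":[0,0,-60],"rot":[0,0,0]},{"grip":1,"linear":[10,0,-100],"rot":[0,0,0]},{"grip":1,"linear":[25,0,-115],"rot":[0,0,0]},{"grip":1,"linear":[25,0,-115],"rot":[0,0,0]},{"grip":1,"linear":[25,0,-115],"rot":[0,0,0]}]'

```text
clock: 28.2
position: [430.6, -273.1, 136.7]
ee_rot: [0.0, 1.0, 0.0, -0.001]
contact_force: [0.2, 0.6, -1.2]
gripper_width: 85.4
grasp_force: 0.0
```

```bash
python3 - <<'E'
from h import *
s=arm.read_state(); P=s['position']; print(P,s['joint_vel'].round(3)[:3])
p=shot('wrist'); cx,cy=457.5,-274
b=rect(p,cx,cy,62,40,1); g=cv2.cvtColor(b,cv2.COLOR_BGR2GRAY)
print('rows x offset, cols y offset -40.. step 4, plane z=62')
for r in range(0,80,2): print('%4d'%(r-40),' '.join('%3d'%v for v in g[r,0:80:3]))
goal(575,84,150,180)
E
```

```text
[ 430.55896658 -273.12530455  136.66271538] [0.001 0.015 0.004]
rows x offset, cols y offset -40.. step 4, plane z=62
 -40  70  70  70  71  70  70  72  73  71  70  89 152  71  71  72  72  72  72  71  70  70  70  70  71  72  71  70
 -38  70  71  70  70  71  72  71  70  68  70  72 118  35  32  33  39  66  70  70  71  71  70  70  70  72  71  72
 -36  70  70  71  72  71  69  68  70  72  65  29  26  26  27  26  27  27  41  70  70  71  71  71  71  71  72  70
 -34  72  71  70  69  68  70  71  71  63  25  26  25  26  27  28  27  27  28  40  72  71  71  71  72  70  69  69
 -32  69  68  69  69  70  70  70  68  26  24  30  51  69  70  70  62  43  29  26  47  72  72  72  70  70  70  71
 -30  68  69  70  70  71  71  71  39  22  46  68  58  44  34  39  49  62  61  35  25  66  71  69  71  72  71  72
 -28  70  69  71  72  71  70  66  21  44  61  28  26  32  39  34  28  28  52  67  28  39  71  72  72  68  80  70
 -26  70  69  71  49  49  50  33  45  59  27  45  65  74  76  73  70  57  29  39  65  27  69  70  81 127 161  85
 -24  71  47  47  38  38  39  23  60  26  55  76  74  75  74  73  72  75  68  
[... 2890 characters left out ...]
36  37  36  37  37  36  36  35  35  36  36  34  38  55  73  89  92  94  95  95  91
  30  90  86  79  35  36  37  36  35  37  37  36  37  37  37  35  34  37  54  77  87  96  96  91  95  99  96  92
  32  91  94  85  36  36  37  37  37  36  36  37  36  35  34  38  58  75  87  92  94  96  94  93  95  98  94  91
  34  92  97  87  39  36  37  36  37  35  37  36  35  42  60  81  86  90  96  95  95  95  93  92  91  93  93  91
  36  93  94  85  53  37  36  37  37  37  35  40  58  82  88  92  93  91  98  98  97  95  92  93  92  92  95  93
  38  94  93  87  65  36  36  36  36  41  59  79  92  96  95  93  90  95  97  98  97  96  94  96  94  93  95  94
lin [-144.1, 357.2, -13.6] rot [0.001, -0.003, -0.0]
```

The ring is seated at about (457.5,-274.5) around the stub. Now the tray.

Call:
arm_command --rows '[{"grip":1,"linear":[-20,45,-14],"rot":[0,0,0]},{"grip":1,"linear":[-40,95,-14],"rot":[0,0,0]},{"grip":1,"linear":[-60,145,-14],"rot":[0,0,0]},{"grip":1,"linear":[-80,195,-14],"rot":[0,0,0]},{"grip":1,"linear":[-100,245,-14],"rot":[0,0,0]},{"grip":1,"linear":[-120,295,-14],"rot":[0,0,0]},{"grip":1,"linear":[-135,335,-14],"rot":[0,0,0]},{"grip":1,"linear":[-144,357,-14],"rot":[0,0,0]},{"grip":1,"linear":[-144,357,-14],"rot":[0,0,0]},{"grip":1,"linear":[-144,357,-14],"rot":[0,0,0]}]'

```text
clock: 29.5
position: [574.8, 82.7, 151.3]
ee_rot: [0.0, 1.0, -0.0, -0.001]
contact_force: [1.1, -0.6, -0.2]
gripper_width: 85.2
grasp_force: 0.0
```

Call:
arm_command --rows '[{"grip":1,"linear":[0,0,0],"rot":[0,0,0]},{"grip":1,"linear":[0,0,0],"rot":[0,0,0]},{"grip":1,"linear":[0,0,0],"rot":[0,0,0]}]'

```text
clock: 29.88
position: [575.4, 83.0, 152.2]
ee_rot: [0.0, 1.0, 0.0, 0.0]
contact_force: [-0.5, 0.3, 0.1]
gripper_width: 85.3
grasp_force: 0.0
```

```bash
python3 - <<'E'
from h import *
s=arm.read_state(); P=s['position']; print(P,s['joint_vel'].round(3)[:3])
p=shot('wrist'); cx,cy=605,84
b=rect(p,cx,cy,12,45,6); hs=cv2.cvtColor(b,cv2.COLOR_BGR2HSV); g=cv2.GaussianBlur(hs[:,:,2],(5,5),0)
m0=cv2.inRange(hs,(45,90,25),(85,255,255)); m=cv2.morphologyEx(m0,cv2.MORPH_CLOSE,np.ones((25,25)))
r=cv2.minAreaRect(blob(b,m,0,0,45,6)); print('chips',w(r[0],cx,cy,45,6),np.array(r[1])/6,r[2])
for t in (25,35,45):
    r=cv2.minAreaRect(blob(b,((g<t)|(m0>0)).astype(np.uint8),0,0,45,6)); print(t,w(r[0],cx,cy,45,6),np.array(r[1])/6,r[2])
goal(605,84,-24.5,180)
E
```

```text
[575.35534673  83.0342344  152.22215966] [0.004 0.003 0.003]
chips [605.71196493  83.59207153] [33.16140493 33.50444794] 1.3478872776031494
25 [604.47926331  83.84024556] [43.94906108 45.69637553] 1.6288248300552368
35 [604.50167338  83.81786092] [44.67568461 46.35212708] 1.4144232273101807
45 [604.54749552  83.81070964] [45.31928507 46.91837056] 1.4261564016342163
lin [-29.6, 0.8, 176.7] rot [0.0, 0.0, -0.001]
```

Call:
arm_command --rows '[{"grip":1,"linear":[-30,0.7,50],"rot":[0,0,0.024]},{"grip":1,"linear":[-30,0.7,95],"rot":[0,0,0.024]},{"grip":1,"linear":[-30,0.7,130],"rot":[0,0,0.024]},{"grip":1,"linear":[-30,0.7,155],"rot":[0,0,0.024]},{"grip":1,"linear":[-30,0.7,169],"rot":[0,0,0.024]},{"grip":1,"linear":[-30,0.7,174],"rot":[0,0,0.024]},{"grip":1,"linear":[-30,0.7,174],"rot":[0,0,0.024]},{"grip":1,"linear":[-30,0.7,174],"rot":[0,0,0.024]}]'

```text
clock: 30.92
position: [606.2, 84.5, -20.8]
ee_rot: [0.012, 1.0, 0.0, 0.001]
contact_force: [-0.7, -0.8, 0.4]
gripper_width: 85.2
grasp_force: 0.0
```

Call:
arm_command --rows '[{"grip":0,"linear":[0,0,0],"rot":[0,0,0]},{"grip":0,"linear":[0,0,0],"rot":[0,0,0]},{"grip":0,"linear":[0,0,0],"rot":[0,0,0]},{"grip":0,"linear":[0,0,0],"rot":[0,0,0]},{"grip":0,"linear":[0,0,0],"rot":[0,0,0]},{"grip":0,"linear":[0,0,0],"rot":[0,0,0]}]'

```text
clock: 31.68
position: [606.0, 84.4, -21.0]
ee_rot: [0.012, 1.0, 0.0, 0.001]
contact_force: [-0.8, 1.1, 5.3]
gripper_width: 43.9
grasp_force: 61.1
```

Call:
arm_command --rows '[{"grip":0,"linear":[0,0,-5],"rot":[0,0,0]},{"grip":0,"linear":[0,0,-20],"rot":[0,0,0]},{"grip":0,"linear":[0,0,-55],"rot":[0,0,0]},{"grip":0,"linear":[0,0,-100],"rot":[0,0,0]},{"grip":0,"linear":[5,-15,-130],"rot":[0,0,0]},{"grip":0,"linear":[20,-50,-130],"rot":[0,0,0]},{"grip":0,"linear":[37,-95,-130],"rot":[0,0,0]},{"grip":0,"linear":[55,-140,-130],"rot":[0,0,0]},{"grip":0,"linear":[72,-185,-130],"rot":[0,0,0]},{"grip":0,"linear":[89,-230,-130],"rot":[0,0,0]}]'

```text
clock: 32.92
position: [510.2, -144.8, 108.9]
ee_rot: [0.012, 1.0, 0.0, 0.001]
contact_force: [0.9, -0.9, -0.4]
gripper_width: 43.2
grasp_force: 61.1
```

Call:
arm_command --rows '[{"grip":0,"linear":[17,-45,0],"rot":[0,0,0]},{"grip":0,"linear":[32,-85,0],"rot":[0,0,0]},{"grip":0,"linear":[43,-115,0],"rot":[0,0,0]},{"grip":0,"linear":[50,-132,15],"rot":[0,0,0]},{"grip":0,"linear":[50,-132,35],"rot":[0,0,0]},{"grip":0,"linear":[50,-132,45],"rot":[0,0,0]},{"grip":0,"linear":[50,-132,45],"rot":[0,0,0]},{"grip":0,"linear":[50,-132,45],"rot":[0,0,0]},{"grip":0,"linear":[50,-132,45],"rot":[0,0,0]}]'

```text
clock: 34.05
position: [458.4, -274.2, 63.7]
ee_rot: [0.012, 1.0, -0.0, 0.001]
contact_force: [1.4, -0.0, -0.3]
gripper_width: 43.3
grasp_force: 61.1
```

```bash
python3 - <<'E'
from h import *
s=arm.read_state(); P=s['position']; print(P,s['joint_vel'].round(3)[:3],s['gripper_width'])
p=shot('wrist'); z=P[2]+21+12; cx,cy=P[:2]
b=rect(p,cx,cy,z,35,6); hs=cv2.cvtColor(b,cv2.COLOR_BGR2HSV)
m=cv2.morphologyEx(cv2.inRange(hs,(45,90,25),(85,255,255)),cv2.MORPH_CLOSE,np.ones((25,25)))
r=cv2.minAreaRect(blob(b,m,0,0,35,6)); print('chips rel TCP',w(r[0],0,0,35,6),np.array(r[1])/6,r[2])
goal(458,-274.2,42)
E
```

```text
[ 458.38377395 -274.16987094   63.66955635] [-0.002 -0.002 -0.001] 43.265380449954776
chips rel TCP [ 0.68108114 -0.88018036] [32.46409098 32.82833354] 1.3322198390960693
lin [0.3, -0.0, 21.6] rot [0.0, 0.0, 0.0]
```

Call:
arm_command --rows '[{"grip":0,"linear":[1.2,0.4,8],"rot":[0,0,0]},{"grip":0,"linear":[1.2,0.4,14],"rot":[0,0,0]},{"grip":0,"linear":[1.2,0.4,18],"rot":[0,0,0]},{"grip":0,"linear":[1.2,0.4,20.5],"rot":[0,0,0]},{"grip":0,"linear":[1.2,0.4,22],"rot":[0,0,0]},{"grip":0,"linear":[1.2,0.4,22.7],"rot":[0,0,0]},{"grip":0,"linear":[1.2,0.4,23.3],"rot":[0,0,0]},{"grip":0,"linear":[1.2,0.4,23.3],"rot":[0,0,0]}]'

```text
clock: 35.1
position: [456.5, -273.9, 40.9]
ee_rot: [0.012, 1.0, -0.0, 0.0]
contact_force: [-3.1, 1.9, 6.8]
gripper_width: 43.4
grasp_force: 62.0
```

Call:
arm_command --rows '[{"grip":1,"linear":[0,0,0],"rot":[0,0,0]},{"grip":1,"linear":[0,0,0],"rot":[0,0,0]},{"grip":1,"linear":[0,0,0],"rot":[0,0,0]},{"grip":1,"linear":[0,0,0],"rot":[0,0,0]},{"grip":1,"linear":[0,0,-20],"rot":[0,0,0]},{"grip":1,"linear":[0,0,-60],"rot":[0,0,0]},{"grip":1,"linear":[10,0,-100],"rot":[0,0,0]},{"grip":1,"linear":[25,0,-110],"rot":[0,0,0]},{"grip":1,"linear":[25,0,-110],"rot":[0,0,0]},{"grip":1,"linear":[25,0,-110],"rot":[0,0,0]}]'

```text
clock: 36.35
position: [430.9, -273.0, 148.5]
ee_rot: [0.012, 1.0, 0.0, -0.001]
contact_force: [0.6, 0.8, 0.1]
gripper_width: 85.3
grasp_force: 0.0
```

```bash
python3 - <<'E'
from h import *
s=arm.read_state(); P=s['position']; print(P,s['joint_vel'].round(3)[:3],s['gripper_width'])
p=shot('wrist'); cx,cy=457,-274
b=rect(p,cx,cy,74,40,6); hs=cv2.cvtColor(b,cv2.COLOR_BGR2HSV)
m=cv2.morphologyEx(cv2.inRange(hs,(45,90,25),(85,255,255)),cv2.MORPH_CLOSE,np.ones((25,25)))
r=cv2.minAreaRect(blob(b,m,0,0,40,6)); print('chips',w(r[0],cx,cy,40,6),np.array(r[1])/6,r[2])
for n in ('scene','side'):
    q=shot(n)
    for k,z in (('chip_tray',62),('riser',20),('wafer_puck',14)):
        for t in models.tip_of(q,k)[:2]: print(n,k,round(t['score'],2),ray2z(q,t['pixel'],z).round(1))
E
```

```text
[ 430.93721174 -272.99170821  148.51954642] [0.002 0.014 0.007] 85.33226980397735
chips [ 457.0922699  -274.61869812] [33.00265757 33.20702871] 1.3426240682601929
scene chip_tray 0.59 [ 455.  -282.2]
scene riser 0.69 [ 463.5 -267. ]
scene riser 0.64 [ 464.  -259.7]
scene wafer_puck 0.55 [468.2 271.2]
side chip_tray 0.54 [ 452.9 -274. ]
side riser 0.67 [ 456.8 -279.8]
side wafer_puck 0.83 [472.5 275.1]
```

```bash
python3 -c "
from h import *
print(job.job_done())"
```

```text
the job is handed in; nothing more can be done
None
```

I handed the job in at about 37 s on the clock, with no verdict returned: the puck sits about 3 mm off the cooling plate's centre, the riser, ring and tray are stacked on the stage within about 1–2 mm of centre by my measurements, and the arm went near none of the bottle, lens or jar, though I didn't re-measure them.

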